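Fit a fresh roll on the bench label dispenser

ROBOT

A 6-joint arm with a two-finger parallel gripper is mounted at the origin on the work surface. World frame = base frame: x ahead of the robot, y to its left, z up, the work surface at z = 0. Lengths are in m, angles in rad, forces in N, time in s.
With the tool pointing down it reaches from about 0.3 to 0.775 m from the base axis. Payload 14.6 kg.
Tool frame: the origin (TCP) lies on the centre line of the jaws, within the pads' length; the fingertips stand 19 mm ahead of it and the grasp point (between the pads) is the TCP; z points along the fingers, y is the direction in which the jaws open and shut (so a half turn about z gives the same grasp; the last joint's range is limited). The gripper opens to 94 mm and grips with 3 to 60 N. Pads are 16 mm wide; open, the fingers measure 119 mm over their backs; the gripper's body (75 mm by 177 mm) begins 78 mm behind the grasp point.
Start: joints at [1.242, 0.3, 1.521, -0, 1.321, -0.067], TCP at [0.142, 0.531, 0.224] pointing down, gripper open.
Joint ranges: [-3.03, 3.03], [-0.79, 2.21], [0.23, 2.52], [-1.04, 4.18], [0, 3.07], [-2.55, 2.55]. Speed limits (rad/s): [2.22, 2.22, 2.57, 3.14, 3.14, 3.14].

INTERFACE

Orientations are given as [roll, pitch, yaw] about the fixed x, y, z axes, in that order (R = Rz(yaw) Ry(pitch) Rx(roll)).
In Python, from station import ctrl gives the robot as it stands. The module is installed in compiled form; this text tells all that it offers.
- The arm moves only by the shell command python3 -m creep 'ROWS' [FORCE]. ROWS is a JSON object of lists of equal length, an entry for each row: "translation": the shift along the world's x, y, z in mm, a list of three; "yaw": the turn about the world's z in rad; "gripper": the closure in counts, from 0 (fully open) to 255 (shut). A call has 1 to 5 rows; each row is the pose to reach, as a shift and turn from the pose measured when the call began; what a row does not reach only later rows make up. A row lasts 1/12 s, in which the tool goes at most 41.7 mm and 7.16 degrees, less where a joint would pass 70% of its speed; a pose out of reach is approached as far as the arm can. A call with a gripper value outside its range is refused whole. The fingers move at their own pace and stop on an object; FORCE is the grip in N (left out, the last holds). Time passes only in rows, so rows that repeat a pose let the fingers close. It gives the time, the measured TCP pose, the force and the opening at its end, in the units of the state.
- ctrl.get_obs(): the state, without advancing time (a new reading comes with each control period).
- ctrl.camera(name): name is "scene" or "top" or "wrist"; returns a dict with "pixels" (420x560x3 uint8, red, green, blue), "depth" (420x560 float32, m along the optical axis (not along the pixel's ray), 0 where there is no reading), "fx", "fy", "cx", "cy" (pixels), "R" (3x3) and "t" (3): a world point X has camera coordinates R X + t; the wrist camera has in their place "tool_from_camera" (4x4, takes a point from camera to tool coordinates, whose origin is the TCP and whose axes are the flange's). Camera axes: x right, y down, z forward; pixel columns grow to the right and rows downward; lengths in m; the calibration is good to about 2 mm. The wrist camera is an equidistant fisheye: a pixel r from the principal point sees the ray r / f radians off the axis. A picture is of the moment at which its call begins: read the wrist's pose just before it.
- ctrl.hand_in(): hands the job in, once; it reports no verdict.
The state is a dict: "time_s": time; "qpos": joint angles; "joint_vel": joint speeds; "tau": joint torques, N m; "ee_pos": TCP position; "eef_rot": TCP orientation; "force": force on the tool from outside, world axes, zero at the start; "moment": the same for the moment, N m; "grip_width": finger opening in m.
Only numpy, scipy, OpenCV 4.12 (cv2) and the standard library are available. Lean on these libraries where they do the work, as an engineer would, in place of code of your own. Each camera call takes 0.05 s, during which the arm holds its last target. There are 200 camera calls.

TASK

Fit the label roll with the small core to the bench dispenser: take the empty spindle by its black grip, thread it through the core of the roll lying in the rack, and press until the roll is fully home against the spindle's flange with a firm push of about 15 N, never more than 30 N. Carry the roll on the spindle to the dispenser, lay both ends gently down in the bottoms of their slots as the spindle lay before, and let go. Keep the fingers off the labels, and leave the other roll and the rest of the bench as they are.

Things in the scene. Friction and masses are not known exactly. Their poses are not given: they have to be found in the camera images.
- spindle: empty spindle, 179 mm long, 0.15 kg. Origin on its axis, on the flange face that the roll comes to rest against; +y along the axis to the tip, z up as it lies at the start. Along y: black grip -76 to -26; steel neck 10 dia to -5; flange 56 dia, -5 to 0; aluminium mandrel 22.4 dia, 0 to 60; cone to 10 dia at 74; steel end 10 dia to the round tip at 103
- spindle_grip (a point): middle of the spindle's black grip (y = -51 mm in its frame), a block with two flat sides, 16 wide (x), 24 high (z), 50 long (y)
- spindle_neck (a point): on the spindle's axis, middle of the neck (y = -15.5 mm)
- spindle_tip (a point): on the spindle's axis, on the steel end (y = 88 mm)
- roll: the roll to fit: white label paper wound hard on a card core, 90 dia, bore 25.4 dia, 44 wide, about 0.22 kg. Origin in the middle of the bore; its y axis is the bore's axis. It lies on its rim in one lane of the rack, bore level, 62 above the table; its -y face looks to the rack's open end. Home on the spindle, its origin is at y = 22 mm in the spindle's frame, both y axes the same way
- wide_roll: the other roll, to be left: also 90 dia but only 26 wide, with a wide core (bore 50), in the other lane. Origin in the middle of the bore
- rack: fixed steel rack, 190 (x) x 185 (y) mm, origin on the table under its middle; two lanes along y at x = -56 and 56; in each a roll lies on two round bars (tops 24 above the table) on which it can slide. Open at the -y end, where the spindle goes in towards +y. Which roll is in which lane varies
- dispenser: fixed label dispenser, 167 (x) x 124 (y) x 98 high, origin on the table, midway between its two side plates (6 thick, 60 wide at the top, middles at y = -51.75 and 51.75). Each has a slot from the top, 12.5 wide, mouth flaring to 32. The black grip stands outside the -y plate, flange and roll between the plates; about 7 mm axial play either way
- seat_neck (a point): where the neck's middle lies at rest in the -y plate's slot, 75 mm above the table, on the axis of the seated spindle
- seat_tip (a point): where the steel end's axis lies at rest in the +y plate's slot, 75 mm above the table; the seated spindle's y is the dispenser's y
- tape_roll: roll of brown packing tape lying flat, 100 dia, 48 high, bystander; origin at its underside
- marker: black and white marker pen, 125 long, 18 dia, lying, bystander; origin at its underside
- stapler: stapler, 140 x 36 x 60, bystander; origin at its underside
- mug: white mug, 80 dia, 95 high, bystander; origin at its underside
- glue: white glue bottle, 44 dia, 110 high, standing, bystander; origin at its underside
- spindle_mid (a point): on the spindle's axis, y = 22 mm: the roll's middle comes here when home. Two spring leaves stand out from the mandrel's sides (+x and -x), hinged at y = 40 and widest (about 31 mm over both) at y = 10, sloping down towards the tip: they grip the core, 2 to 8 N of drag over about the last 30 mm of the roll's way, then the flange meets the roll hard
- rack_back (a point): back (+y) end of the rack's bars, 24 above the table. A low steel stop across both lanes (top 41 above the table, below the bore) is clamped somewhere 1 to 33 mm behind the target roll's +y face at the start. Its place is not measured: the pushed roll slides back on the bars until it meets the stop, then stands firm
There are look-alikes about, which are no part of the job. Leave any purple look-alike of the dispenser alone.

How it is judged:
On the way, in this order (a step that is already met when the one before it is completed fails the run):
1. the spindle is through the core and the roll is pressed home between flange and stop: its face within 2.5 mm of the flange, bore and spindle in line, the roll borne on the rack with more than 12 N (y of roll in the frame of spindle between 0.018 and 0.0245 m and angle between the y axis of roll and the y axis of spindle, either way round below 0.15 rad and z of roll in the frame of spindle between -0.006 and 0.006 m and contact force between roll and rack above 12 N).
2. the roll is lifted clear of the rack on the spindle, touched by neither the rack nor the gripper (height (world z) of roll above 0.09 m and y of roll in the frame of spindle below 0.03 m and angle between the y axis of roll and the y axis of spindle, either way round below 0.2 rad and contact force between roll and rack below 0.1 N and contact force between roll and the arm below 0.1 N), for 0.2 s.
At the end, for the whole second after the job is handed in: The spindle lies at rest in both slots of the dispenser, neck and steel end within 3 mm of the slot bottoms in height and 10 mm along the axis, the small-core roll on it within 4 mm of the flange, in line with the spindle and hanging clear between the plates, and the gripper has let go (distance between spindle_neck and seat_neck below 0.01 m and distance between spindle_tip and seat_tip below 0.01 m and z of spindle_neck in the frame of seat_neck below 0.003 m and z of spindle_tip in the frame of seat_tip below 0.003 m and y of roll in the frame of spindle between 0.018 and 0.026 m and angle between the y axis of roll and the y axis of spindle, either way round below 0.15 rad and contact force between roll and dispenser below 0.1 N and contact force between spindle and dispenser above 0.5 N and linear speed of spindle below 0.02 m/s and linear speed of roll below 0.03 m/s); the robot touches nothing.
It fails at once if the roll is pressed against the rack or its stop with more than 30 N (contact force between roll and rack above 30 N).
It fails at once if the spindle, or the roll, is pressed on the dispenser with more than 30 N (contact force between any of spindle, roll and dispenser above 30 N).
It fails at once if the fingers press on the label roll (more than 2 N) (contact force between roll and the fingers above 2 N).
It fails at once if the other roll is shifted by more than 15 mm (distance of wide_roll from where it was at the start of the episode above 0.015 m).
It fails at once if a bystander is shifted by more than 20 mm (distance of any of tape_roll, marker, stapler, mug, glue from where it was at the start of the episode above 0.02 m).
It also fails if it takes over 72 s, if anything falls off the work surface, if the arm or the gripper's body presses on something with over 40 N, if the wrist force passes 120 N, or if a joint passes its speed limit or range.

## Working session

There is one attempt and no reset: what is moved stays moved. The work goes in short steps, Python scripts to look and compute and a shell command to move; the robot and the scene stay as the last step left them, time stands still between calls to the robot, and variables do not carry over. Pictures are saved under pics/ and viewed, about 8 in all and at most 12, crops included, and the job is handed in when it is done.

```bash
mkdir -p pics; cat > h.py <<'E'
import numpy as np, cv2
from station import ctrl
def shot(n):
    c=ctrl.camera(n); np.savez(f'{n}.npz',**c); return c
def world(c):
    h,w=c['depth'].shape; u,v=np.meshgrid(np.arange(w),np.arange(h)); d=c['depth']
    P=np.stack([(u-c['cx'])/c['fx']*d,(v-c['cy'])/c['fy']*d,d],-1)
    return (P-c['t'])@c['R']
E
python3 - <<'E'
from h import *
for n in('top','scene'):
    c=shot(n); cv2.imwrite(f'pics/{n}0.png',c['pixels'][...,::-1])
    print(n,c['R'],c['t'],c['fx'])
print(ctrl.get_obs())
E
```

```text
top [[-0.05266449 -0.99861116  0.00148194]
 [-0.97261396  0.05095693 -0.22677188]
 [ 0.22638141 -0.01338418 -0.97394677]] [-0.01658571  0.54232674  1.01962758] 390.7648836144421
scene [[ 0.85397101  0.51996487 -0.0192366 ]
 [ 0.37568703 -0.64174968 -0.66859301]
 [-0.35998996  0.5637321  -0.74337968]] [-0.4578731  -0.16148653  1.31708477] 403.30564408222017
{'time_s': 0.1, 'qpos': array([ 1.24235329e+00,  3.00423823e-01,  1.52149742e+00, -4.22953038e-06,
        1.32072133e+00, -6.65954233e-02]), 'joint_vel': array([ 0.00130793, -0.00151357, -0.00108999, -0.00103156,  0.00055121,
        0.0002505 ]), 'tau': array([ 4.07457683e-04, -5.32643831e+01, -3.53274000e+01,  7.08956877e-02,
        2.35681218e-02, -5.64030188e-05]), 'ee_pos': array([0.14230859, 0.53104976, 0.22394765]), 'eef_rot': array([-3.14054478e+00, -6.57807895e-05,  2.87974605e+00]), 'force': array([-0.04046489, -0.32126585, -0.4902696 ]), 'moment': array([-0.00137581,  0.00023372,  0.02074515]), 'grip_width': 0.0940366620629039}
```

View pics/top0.png

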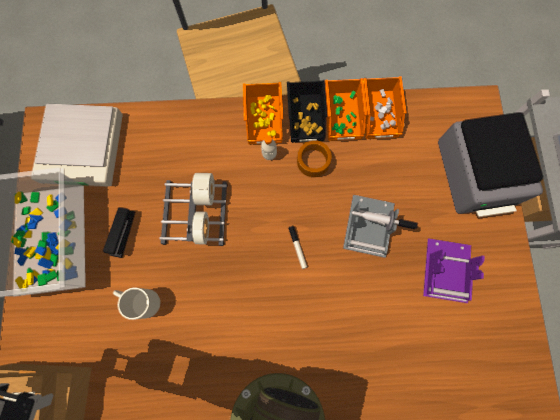

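View pics/scene0.png

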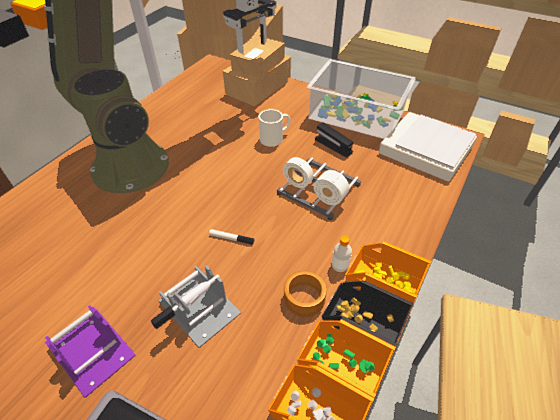

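The top view shows the grey dispenser at about (372,222) with the spindle in it, its black grip at (407,225). The rack is at (195,210) with rolls at (203,188) and (199,228). Look-alikes are the purple dispenser (450,272) and the second roll. I'm taking one composite crop to choose the roll and check the spindle.

```bash
python3 - <<'E'
from h import *
t=np.load('top.npz');s=np.load('scene.npz')
f=lambda c,x,y,w,h:cv2.resize(c['pixels'][y:y+h,x:x+w,::-1],(400,300),interpolation=cv2.INTER_CUBIC)
cv2.imwrite('pics/crop1.png',np.vstack([np.hstack([f(t,145,165,100,75*1),f(s,265,145,112,84)]),np.hstack([f(t,335,180,96,90),f(s,140,255,112,100)])]))
for n,c in(('t',t),('s',s)):
    W=world(c)
    np.save(n+'w.npy',W)
W=np.load('tw.npy')
for u,v in((203,188),(199,228),(407,225),(372,216),(385,218),(165,212),(225,212),(297,247),(350,200),(395,200),(450,272),(403,185),(203,177),(199,240)): print((u,v),W[v,u].round(3))
E
```

```text
(203, 188) [0.619 0.168 0.104]
(199, 228) [0.51  0.18  0.102]
(407, 225) [ 0.492 -0.376  0.087]
(372, 216) [ 0.523 -0.286  0.083]
(385, 218) [ 0.515 -0.319  0.085]
(165, 212) [0.581 0.296 0.014]
(225, 212) [0.575 0.124 0.002]
(297, 247) [ 0.459 -0.08   0.014]
(350, 200) [ 0.593 -0.246 -0.001]
(395, 200) [ 0.585 -0.378  0.002]
(450, 272) [ 0.366 -0.508  0.005]
(403, 185) [ 0.631 -0.409 -0.001]
(203, 177) [0.651 0.168 0.103]
(199, 240) [0.481 0.184 0.082]
```

View pics/crop1.png

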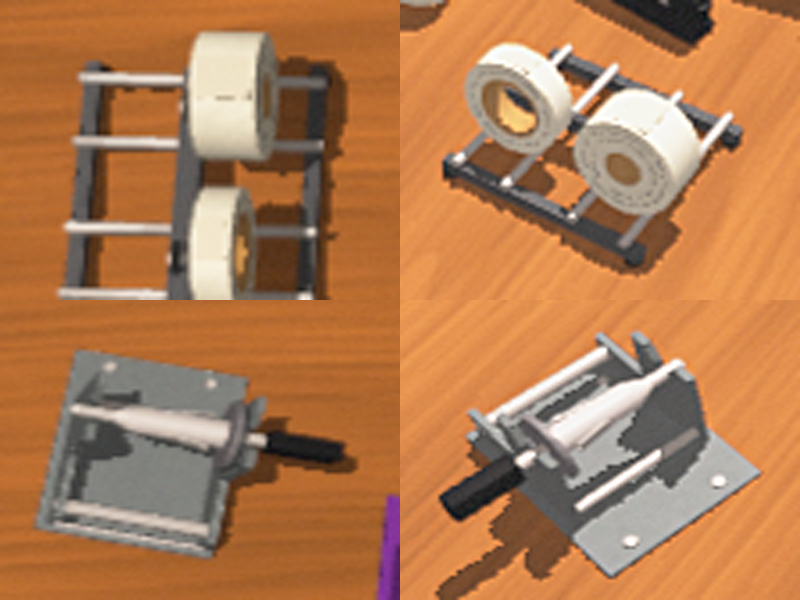

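The roll with the small core is the far one, at top (203,188) / scene (331,187). Its bore is small and it is wider. The near roll at top (199,228) has the wide core. The spindle lies in the grey dispenser with its grip toward -y. Next I measure them.

```bash
cat > m.py <<'E'
from h import *
from scipy.optimize import least_squares
def cyl(P,R,z0=None):
    # level cylinder; params x at mean y, slope dx/dy, z
    ym=P[:,1].mean()
    def f(p):
        a=p[1]; n=np.array([np.cos(a),np.sin(a)])  # axis dir (-sin a, cos a)
        d=(P[:,0]-p[0])*n[0]+(P[:,1]-ym)*n[1]
        return np.hypot(d,P[:,2]-(p[2] if z0 is None else z0))-R
    r=least_squares(f,[P[:,0].mean(),0,P[:,2].mean()-R/2],loss='soft_l1',f_scale=.002)
    return ym,r.x,np.abs(r.fun).mean()
def box(W,lo,hi):
    return W[((W>lo)&(W<hi)).all(-1)]
E
python3 - <<'E'
from m import *
for n,f in(('top','tw'),('scene','sw')):
    c=np.load(n+'.npz');W=np.load(f+'.npy'); px=c['pixels'].astype(int)
    wh=(px.min(-1)>110)
    P=W[wh&((W>[.555,.10,.07])&(W<[.69,.25,.115])).all(-1)]
    print(n,'roll pts',len(P),P.min(0).round(3),P.max(0).round(3))
    # rim: points whose y interior
    lo,hi=np.percentile(P[:,1],[25,90]); Q=P[(P[:,1]>lo)&(P[:,1]<hi)]
    for z0 in(None,.062): print(' roll',[np.round(q,4) for q in cyl(Q,.045,z0)])
    g=(px.max(-1)<60)&((W>[.42,-.46,.06])&(W<[.58,-.33,.12])).all(-1)
    G=W[g]; print(' grip',len(G),G.mean(0).round(4),G.min(0).round(3),G.max(0).round(3), [np.round(q,4) for q in np.unique(np.where(g)[0])[[0,-1]]])
    m=((W>[.44,-.47,.060])&(W<[.60,-.20,.11])).all(-1); A=W[m]
    # mandrel etc.
    cv2.fitLine
    for a in(G,):
        l=cv2.fitLine(a[:,:2].astype(np.float32),cv2.DIST_HUBER,0,.01,.01).ravel(); print(' gripline',l.round(4),np.arctan2(-l[0],l[1]))
    k=wh&((W>[.47,-.345,.055])&(W<[.58,-.23,.11])).all(-1); M=W[k]
    print(' bright in disp',len(M),M.min(0).round(3),M.max(0).round(3))
    l=cv2.fitLine(M[:,:2].astype(np.float32),cv2.DIST_HUBER,0,.01,.01).ravel(); print(' mandrel line',l.round(4))
    # rack bars
    B=W[((W>[.42,.08,.012])&(W<[.70,.33,.04])).all(-1)]; print(' rack',B.min(0).round(3),B.max(0).round(3))
E
```

```text
top roll pts 502 [0.557 0.151 0.07 ] [0.669 0.2   0.11 ]
 roll [np.float64(0.1789), array([ 0.6322, -0.0602,  0.0607]), np.float64(0.0022)]
 roll [np.float64(0.1789), array([ 0.6326, -0.0426,  0.0742]), np.float64(0.0024)]
 grip 120 [ 0.4957 -0.3773  0.0823] [ 0.485 -0.401  0.063] [ 0.509 -0.337  0.092] [np.int64(219), np.int64(229)]
 gripline [ 0.2796  0.9601  0.4948 -0.378 ] -0.2833303
 bright in disp 312 [ 0.481 -0.344  0.07 ] [ 0.564 -0.233  0.104]
 mandrel line [ 0.3294  0.9442  0.5205 -0.292 ]
 rack [0.478 0.117 0.012] [0.678 0.307 0.04 ]
scene roll pts 590 [0.555 0.149 0.07 ] [0.677 0.201 0.11 ]
 roll [np.float64(0.1707), array([0.6298, 0.7321, 0.0597]), np.float64(0.0054)]
 roll [np.float64(0.1707), array([0.6288, 0.6781, 0.0708]), np.float64(0.0055)]
 grip 176 [ 0.5029 -0.3831  0.0812] [ 0.486 -0.406  0.067] [ 0.513 -0.356  0.089] [np.int64(307), np.int64(327)]
 gripline [ 0.3135  0.9496  0.5049 -0.3848] -0.31889814
 bright in disp 499 [ 0.479 -0.345  0.058] [ 0.565 -0.233  0.105]
 mandrel line [ 0.2491  0.9685  0.5221 -0.3081]
 rack [0.478 0.118 0.012] [0.678 0.311 0.04 ]
```

```bash
python3 -m creep '{"translation":[[30,-15,20],[60,-35,40],[90,-60,60],[120,-85,76],[150,-110,76]],"yaw":[-0.12,-0.24,-0.36,-0.48,-0.6],"gripper":[0,0,0,0,0]}'
python3 -m creep '{"translation":[[30,-30,0],[60,-60,0],[90,-90,0],[110,-120,0],[130,-155,0]],"yaw":[-0.12,-0.24,-0.36,-0.48,-0.6],"gripper":[0,0,0,0,0]}'
python3 -m creep '{"translation":[[15,-38,0],[30,-76,0],[45,-114,0],[60,-152,0],[70,-190,0]],"yaw":[-0.1,-0.2,-0.3,-0.4,-0.41],"gripper":[0,0,0,0,0]}'
python3 -m creep '{"translation":[[5,-40,0],[10,-80,0],[10,-120,0],[10,-160,0],[10,-200,0]],"yaw":[0,0,0,0,0],"gripper":[0,0,0,0,0]}'
```

```text
time_s: 0.52
ee_pos: [0.2935, 0.4204, 0.3028]
eef_rot: [3.139, -0.001, 2.275]
force: [0.3, 0.6, 0.4]
grip_width: 0.0942
time_s: 0.93
ee_pos: [0.4245, 0.2637, 0.3023]
eef_rot: [3.139, -0.001, 1.669]
force: [0.0, 0.6, -0.0]
grip_width: 0.094
time_s: 1.35
ee_pos: [0.495, 0.0716, 0.3021]
eef_rot: [3.14, -0.0, 1.252]
force: [0.7, 0.1, -0.2]
grip_width: 0.0941
time_s: 1.77
ee_pos: [0.5045, -0.1304, 0.3019]
eef_rot: [3.14, -0.0, 1.252]
force: [1.5, 0.4, 0.1]
grip_width: 0.0939
```

```bash
python3 -m creep '{"translation":[[0,-40,0],[0,-80,-20],[0,-120,-40],[0,-160,-60],[0,-200,-60]],"yaw":[0,0,0,0,0],"gripper":[0,0,0,0,0]}'
python3 -m creep '{"translation":[[0,-30,-20],[0,-30,-20]],"yaw":[0,0],"gripper":[0,0]}'
cat >> h.py <<'E'
from scipy.spatial.transform import Rotation as Ro
def wrist(name):
    o=ctrl.get_obs(); c=shot('wrist'); cv2.imwrite(f'pics/{name}.png',c['pixels'][...,::-1])
    T=np.eye(4);T[:3,:3]=Ro.from_euler('xyz',o['eef_rot']).as_matrix();T[:3,3]=o['ee_pos']
    np.save('wT.npy',T@c['tool_from_camera']); return c,T@c['tool_from_camera']
def ray(c,M,u,v):
    x,y=(u-c['cx'])/c['fx'],(v-c['cy'])/c['fy']; r=np.hypot(x,y); s=np.sinc(r/np.pi)
    return M[:3,3],M[:3,:3]@np.array([x*s,y*s,np.cos(r)])
def onz(c,M,u,v,z):
    o,d=ray(c,M,u,v); return o+d*(z-o[2])/d[2]
def proj(c,M,X):
    p=M[:3,:3].T@(np.asarray(X)-M[:3,3]); th=np.arctan2(np.hypot(p[0],p[1]),p[2]); k=th/np.hypot(p[0],p[1])
    return c['cx']+c['fx']*p[0]*k,c['cy']+c['fy']*p[1]*k
E
python3 - <<'E'
from h import *
c,M=wrist('w1'); print(M.round(3),c['fx'],c['cx'],c['cy'],c['tool_from_camera'].round(3))
E
```

```text
time_s: 2.18
ee_pos: [0.5034, -0.3244, 0.2389]
eef_rot: [-3.138, -0.002, 1.252]
force: [0.7, 0.5, -1.2]
grip_width: 0.094
time_s: 2.35
ee_pos: [0.5012, -0.3585, 0.2136]
eef_rot: [-3.132, -0.004, 1.248]
force: [-1.1, 0.9, -0.9]
grip_width: 0.0941
[[ 0.948 -0.304 -0.092  0.528]
 [-0.317 -0.916 -0.244 -0.288]
 [-0.01   0.261 -0.965  0.375]
 [ 0.     0.     0.     1.   ]] 325.19226210127806 280.48691725061485 212.2296520916479 [[-0.    -0.964 -0.264  0.076]
 [ 1.    -0.    -0.     0.001]
 [ 0.    -0.264  0.964 -0.161]
 [ 0.     0.     0.     1.   ]]
```

View pics/w1.png

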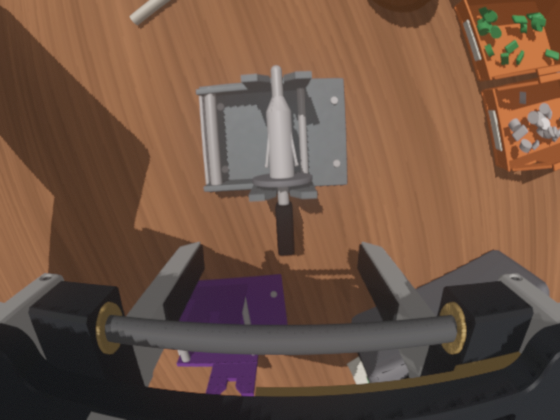

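The wrist view shows the spindle in the grey dispenser: tip at (276,67), flange at (282,183), grip from (285,203) to (286,254).

```bash
python3 - <<'E'
from h import *
c=np.load('wrist.npz');M=np.load('wT.npy');px=c['pixels'].astype(int)
g=np.zeros((420,560),bool);g[200:260,265:305]=True
g&=px.max(-1)<55
n,l,s,ce=cv2.connectedComponentsWithStats(g.astype(np.uint8));i=1+s[1:,4].argmax();print(s[i],ce[i])
v,u=np.where(l==i);
rows={r:(u[v==r].min()+u[v==r].max())/2 for r in range(s[i,1]+3,s[i,1]+s[i,3]-3)}
k=np.polyfit(list(rows),list(rows.values()),1)
y0,y1=s[i,1],s[i,1]+s[i,3]
a,b=[onz(c,M,np.polyval(k,y),y,.087) for y in(y0,y1)]
print('grip front,end',a,b,np.linalg.norm(a-b),'mid',(a+b)/2)
tip=onz(c,M,276.5,67,.075);print('tip',tip)
for p in((281.5,130),(279.5,100)): print(onz(c,M,*p,.083))
for e in(a,b,(a+b)/2):
    d=tip-e; print(np.arctan2(-d[0],d[1]),np.hypot(d[0],d[1]))
E
```

```text
[278 227  16  27 259] [286.06177606 243.77606178]
grip front,end [ 0.50470512 -0.37714722  0.087     ] [ 0.48972857 -0.40075132  0.087     ] 0.02795443358633678 mid [ 0.49721685 -0.38894927  0.087     ]
tip [ 0.53926687 -0.23330363  0.075     ]
[ 0.52501042 -0.29036037  0.083     ]
[ 0.53189568 -0.26421745  0.083     ]
-0.23580321009249228 0.14793746502900806
-0.28763910532767184 0.17462179331793581
-0.26386574616984154 0.16122583397553633
```

```bash
python3 -m creep '{"translation":[[0,0,0],[0,0,0]],"yaw":[0.06,0.06],"gripper":[0,0]}'; python3 -c "
from station import ctrl;print(ctrl.get_obs()['qpos'])"
```

```text
time_s: 2.57
ee_pos: [0.5019, -0.3557, 0.2153]
eef_rot: [-3.133, -0.004, 1.312]
force: [0.3, -0.8, -0.9]
grip_width: 0.0939
[-6.76116883e-01  4.58650524e-01  1.32521878e+00  2.26871105e-04
  1.36759314e+00 -4.17149575e-01]
```

```bash
python3 -m creep '{"translation":[[-3,-13,-35],[-3,-25,-70],[-3,-25,-105],[-3,-25,-125],[-3,-25,-139]],"yaw":[0,0,0,0,0],"gripper":[0,0,0,0,0]}'
python3 -m creep '{"translation":[[0,0,0],[0,0,0],[0,0,0],[0,0,0],[0,0,0]],"yaw":[0,0,0,0,0],"gripper":[80,140,160,160,160]}' 5
```

```text
time_s: 2.98
ee_pos: [0.4987, -0.3792, 0.0743]
eef_rot: [-3.131, -0.005, 1.311]
force: [-0.6, -0.0, 1.4]
grip_width: 0.0936
time_s: 3.4
ee_pos: [0.4992, -0.3794, 0.0757]
eef_rot: [-3.132, -0.004, 1.311]
force: [-0.6, -0.4, -0.2]
grip_width: 0.0641
```

```bash
python3 - <<'E'
from h import *
c,M=wrist('w2'); print(ctrl.get_obs()['ee_pos'],ctrl.get_obs()['eef_rot'],ctrl.get_obs()['force'])
E
```

```text
[ 0.49902617 -0.37941952  0.07542793] [-3.13205139 -0.00456723  1.31091322] [-1.08227864  0.03560694 -1.1416125 ]
```

View pics/w2.png

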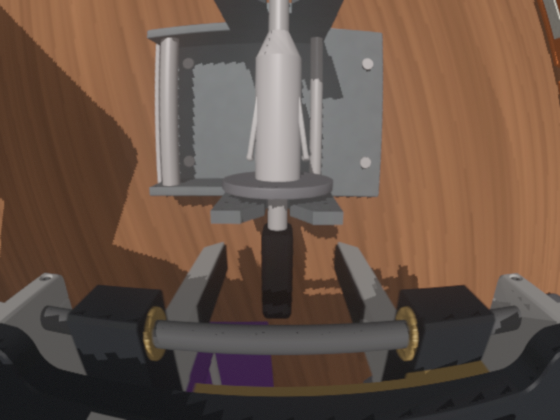

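The wrist view shows the grip at (277,270), centred between the fingers. The jaws are in line with the spindle axis, which stays at u≈278. I'll close gently, then firm up.

```bash
python3 -m creep '{"translation":[[0,0,0],[0,0,0],[0,0,0],[0,0,0],[0,0,0]],"yaw":[0,0,0,0,0],"gripper":[255,255,255,255,255]}' 5
python3 -m creep '{"translation":[[0,0,0],[0,0,0],[0,0,0],[0,0,0],[0,0,0]],"yaw":[0,0,0,0,0],"gripper":[255,255,255,255,255]}' 5
```

```text
time_s: 3.87
ee_pos: [0.499, -0.3794, 0.0755]
eef_rot: [-3.132, -0.005, 1.311]
force: [-0.7, -0.5, -0.1]
grip_width: 0.0271
time_s: 4.28
ee_pos: [0.499, -0.3794, 0.0753]
eef_rot: [-3.132, -0.005, 1.311]
force: [-0.9, -0.6, -0.6]
grip_width: 0.0162
```

```bash
python3 -m creep '{"translation":[[0,0,0],[0,0,0],[0,0,0],[0,0,0],[0,0,0]],"yaw":[0,0,0,0,0],"gripper":[255,255,255,255,255]}' 55
python3 - <<'E'
from h import *
c,M=wrist('w3'); o=ctrl.get_obs();print(o['ee_pos'],o['eef_rot'],o['force'],o['grip_width'],o['moment'])
E
```

```text
time_s: 4.7
ee_pos: [0.499, -0.3794, 0.0754]
eef_rot: [-3.132, -0.005, 1.311]
force: [-0.0, 1.1, 0.5]
grip_width: 0.0159
[ 0.4989549  -0.37944206  0.07537999] [-3.13192273 -0.00460486  1.31077098] [-0.82297709 -0.77431308 -0.44581084] 0.015531545104034653 [-0.07592634  0.0975754   0.05013432]
```

```bash
python3 -m creep '{"translation":[[0,0,8],[0,0,25],[0,0,50],[0,0,75],[0,0,90]],"yaw":[0,0,0,0,0],"gripper":[255,255,255,255,255]}'
python3 -m creep '{"translation":[[10,30,0],[20,65,0],[35,100,0],[50,135,0],[65,170,0]],"yaw":[0.05,0.1,0.15,0.2,0.21],"gripper":[255,255,255,255,255]}'
python3 -m creep '{"translation":[[12,35,0],[24,70,0],[36,105,0],[48,140,0],[57,160,0]],"yaw":[0,0,0,0,0],"gripper":[255,255,255,255,255]}'
python3 -m creep '{"translation":[[0,0,-25],[0,0,-50],[0,0,-75],[0,0,-80],[0,0,-80]],"yaw":[0,0,0,0,0],"gripper":[255,255,255,255,255]}'
python3 - <<'E'
from h import *
c,M=wrist('w4'); o=ctrl.get_obs();print(o['ee_pos'],o['eef_rot'],o['force'],o['grip_width'],o['moment'])
s=shot('scene'); cv2.imwrite('pics/s4.png',np.hstack([c['pixels'][:300,130:430,::-1],cv2.resize(s['pixels'][130:240,240:370,::-1],None,fx=3.2,fy=3.2,interpolation=cv2.INTER_CUBIC)[:300]]))
E
```

```text
time_s: 5.17
ee_pos: [0.4994, -0.3798, 0.1687]
eef_rot: [-3.134, -0.003, 1.311]
force: [-0.0, 1.1, -2.2]
grip_width: 0.0156
time_s: 5.58
ee_pos: [0.5647, -0.2081, 0.1694]
eef_rot: [-3.135, -0.003, 1.524]
force: [1.1, 0.3, -1.2]
grip_width: 0.0158
time_s: 6.0
ee_pos: [0.6222, -0.0446, 0.1699]
eef_rot: [-3.135, -0.004, 1.526]
force: [-0.1, 0.1, -1.7]
grip_width: 0.0155
time_s: 6.42
ee_pos: [0.6215, -0.0445, 0.0889]
eef_rot: [-3.132, -0.004, 1.526]
force: [0.3, -0.3, -1.4]
grip_width: 0.0154
[ 0.62231253 -0.04469884  0.09065569] [-3.13492669 -0.00354312  1.52557738] [ 0.8669148  -0.9778331  -0.64064709] 0.015633785095676492 [-0.20851616  0.04676802  0.01633174]
```

View pics/s4.png

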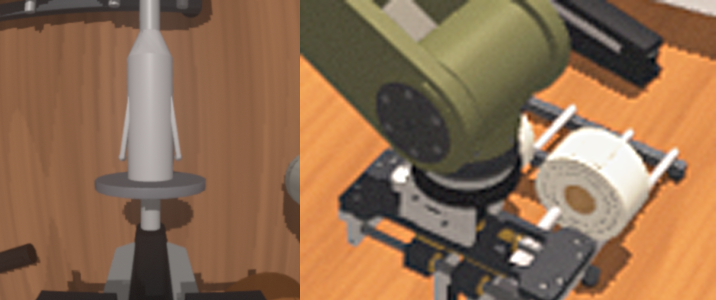

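```bash
python3 -m creep '{"translation":[[0,0,40],[0,0,80],[0,0,110],[0,0,110],[0,0,110]],"yaw":[0,0,0,0,0],"gripper":[255,255,255,255,255]}'
python3 - <<'E'
from h import *
c,M=wrist('w5'); o=ctrl.get_obs();print(o['ee_pos'],o['eef_rot']); np.savez('w5.npz',M=M,**c)
E
```

```text
time_s: 6.93
ee_pos: [0.6236, -0.0451, 0.2051]
eef_rot: [3.141, -0.003, 1.525]
force: [0.2, 1.2, -3.7]
grip_width: 0.0156
[ 0.62287938 -0.04492386  0.20272225] [-3.13867773 -0.00321137  1.52535351]
```

View pics/w5.png

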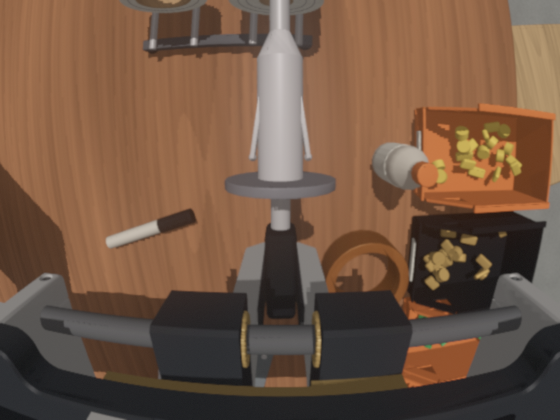

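The wrist view shows the rack's front bar at (146–310, 42) and the lane's bars at u≈253 and 300. The roll is cut off at the top, so I back off for a full view.

```bash
python3 -m creep '{"translation":[[0,-35,20],[0,-70,40],[0,-105,60],[0,-120,80],[0,-120,90]],"yaw":[0,0,0,0,0],"gripper":[255,255,255,255,255]}'
python3 -m creep '{"translation":[[0,0,0],[0,0,0]],"yaw":[0,0],"gripper":[255,255]}'
python3 - <<'E'
from h import *
c,M=wrist('w6'); o=ctrl.get_obs();print(o['ee_pos'],o['eef_rot']); np.savez('w6.npz',M=M,**c)
cv2.imwrite('pics/w6c.png',cv2.resize(c['pixels'][0:200,130:400,::-1],None,fx=2.9,fy=2.9,interpolation=cv2.INTER_CUBIC))
E
```

```text
time_s: 7.4
ee_pos: [0.6225, -0.1684, 0.2937]
eef_rot: [-3.139, -0.003, 1.522]
force: [-1.0, 0.3, -1.1]
grip_width: 0.0157
time_s: 7.57
ee_pos: [0.6224, -0.168, 0.2926]
eef_rot: [-3.138, -0.003, 1.522]
force: [0.3, -0.4, -2.1]
grip_width: 0.016
[ 0.62230352 -0.1675036   0.29196479] [-3.13674547 -0.00333634  1.52228792]
```

View pics/w6c.png

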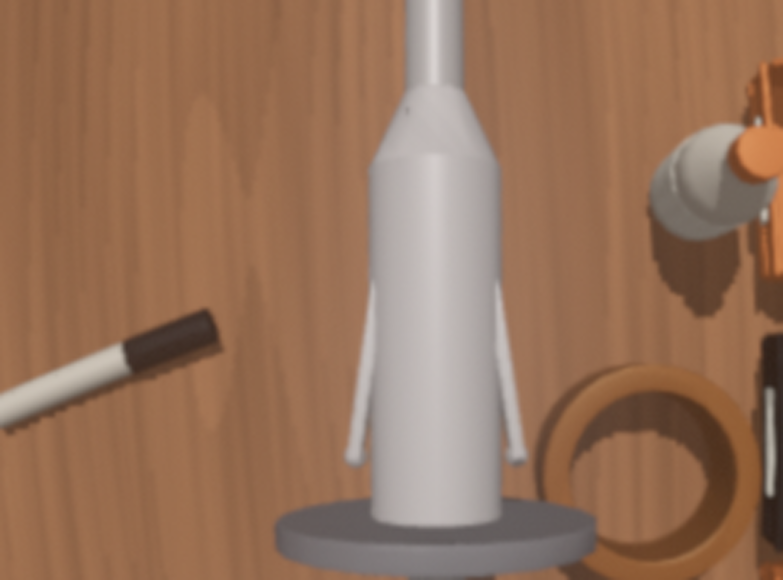

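This view misses the rack, since the spindle hides the forward direction. I'll look from the side of the lane instead, with the roll to the right of the spindle.

```bash
python3 -m creep '{"translation":[[-15,40,0],[-30,80,-10],[-45,120,-20],[-60,160,-30],[-75,195,-35]],"yaw":[0,0,0,0,0],"gripper":[255,255,255,255,255]}'
python3 -m creep '{"translation":[[0,0,0],[0,0,0],[0,0,0]],"yaw":[0,0,0],"gripper":[255,255,255]}'
python3 - <<'E'
from h import *
c,M=wrist('w7'); o=ctrl.get_obs();print(o['ee_pos'],o['eef_rot']); np.savez('w7.npz',M=M,**c)
cv2.imwrite('pics/w7c.png',cv2.resize(c['pixels'][0:200,230:430,::-1],None,fx=3,fy=3,interpolation=cv2.INTER_CUBIC))
E
```

```text
time_s: 8.03
ee_pos: [0.5474, 0.0253, 0.2552]
eef_rot: [-3.134, -0.003, 1.523]
force: [1.4, -0.1, -1.7]
grip_width: 0.0156
time_s: 8.28
ee_pos: [0.5472, 0.0258, 0.2546]
eef_rot: [-3.133, -0.003, 1.525]
force: [0.2, 0.4, -1.7]
grip_width: 0.0153
[0.54753714 0.0250979  0.25479436] [-3.13308121 -0.00315563  1.52370231]
```

View pics/w7c.png

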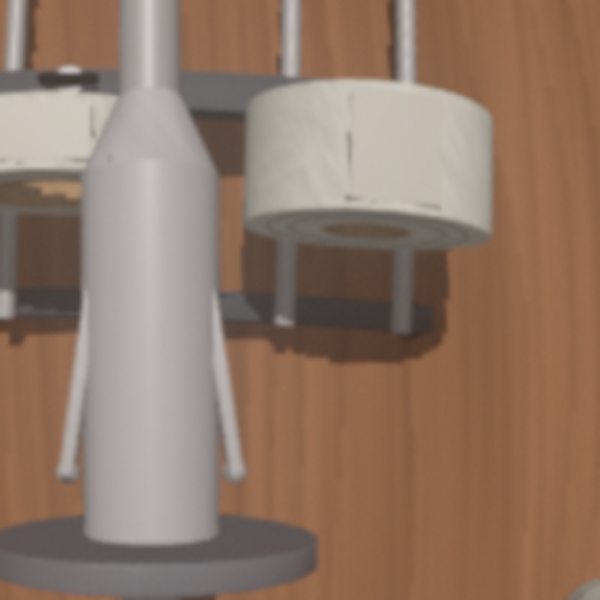

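The crop shows the roll's rim spanning crop x 246–492 and the bore at crop (367,231). The lane's bars run from (290,30) to (286,285) and from (405,40) to (402,285), with the stop right behind the roll.

```bash
python3 - <<'E'
from h import *
c=np.load('w7.npz');M=c['M']; px=c['pixels']
f=lambda x,y,z:onz(c,M,230+(x+.5)/3-.5,(y+.5)/3-.5,z)
a,b=f(290,30,.024),f(286,285,.024); d,e=f(405,40,.024),f(402,285,.024)
for p,q in((a,b),(d,e)): print(p.round(4),q.round(4),'angle',np.arctan2(-(p-q)[0],(p-q)[1]))
print('bar gap front',(e-b)[0])
yl=.2
lx=lambda p,q,y:p[0]+(q[0]-p[0])*(y-p[1])/(q[1]-p[1])
for y in(.1,.146,.2,.25): print(y,'lane x',(lx(a,b,y)+lx(d,e,y))/2)
print('bore at front face',f(367,231,.062)); print('bore lower/upper edge', f(367,241,.0493),f(367,222,.0747))
# silhouettes: tangent plane of cyl through camera
for s,(p,q) in(('L',((246,110),(246,215))),('R',((492,115),(492,220)))):
    o,r1=ray(c,M,230+p[0]/3-.33,p[1]/3-.33);_,r2=ray(c,M,230+q[0]/3-.33,q[1]/3-.33)
    n=np.cross(r1,r2);n/=np.linalg.norm(n);n*=np.sign(n[0]) 
    # axis at signed distance 45mm from plane, z=.062
    for y in(.146,.19):
        x=o[0]+((1 if s=='L' else -1)*.045-n[1]*(y-o[1])-n[2]*(.062-o[2]))/n[0]; print(s,y,'axis x',x)
print('rim top: front/back edge',f(370,209,.107-.0),f(370,82,.107))
# spindle axis
o=M
T=M@np.linalg.inv(c['tool_from_camera'])
for (x,y),z in(((151,530),.255),((150,165),.255),((150,20),.255)): 
    P=f(x,y,z);print('spindle axis tool frame',(np.linalg.inv(T)@np.r_[P,1])[:3].round(4),P.round(4))
E
```

```text
[0.612  0.2465 0.024 ] [0.6043 0.1374 0.024 ] angle -0.06974917148674312
[0.6597 0.2436 0.024 ] [0.6518 0.1374 0.024 ] angle -0.0741635676599545
bar gap front 0.04748205023785146
0.1 lane x 0.6253800550337296
0.146 lane x 0.6286957888657889
0.2 lane x 0.6325881720599458
0.25 lane x 0.6361922305730539
bore at front face [0.63002547 0.15386988 0.062     ]
bore lower/upper edge [0.63259123 0.1518873  0.0493    ] [0.62743408 0.15523046 0.0747    ]
L 0.146 axis x 0.6306550433329997
L 0.19 axis x 0.632935060861687
R 0.146 axis x 0.6298448794299765
R 0.19 axis x 0.6328253583356234
rim top: front/back edge [0.62161084 0.15437416 0.107     ] [0.62430915 0.19767285 0.107     ]
spindle axis tool frame [ 0.0501  0.0009 -0.0003] [0.5504 0.0758 0.255 ]
spindle axis tool frame [ 1.111e-01  7.000e-04 -1.000e-04] [0.553  0.1367 0.255 ]
spindle axis tool frame [ 0.1372  0.0007 -0.    ] [0.5542 0.1629 0.255 ]
```

```bash
python3 -m creep '{"translation":[[20,-30,-10],[45,-45,-30],[69,-55,-60],[69,-55,-90],[69,-55,-130]],"yaw":[-0.019,-0.019,-0.019,-0.019,-0.019],"gripper":[255,255,255,255,255]}' 60
python3 -m creep '{"translation":[[0,0,-30],[0,0,-50],[0,0,-60],[0,0,-60],[0,0,-60]],"yaw":[0,0,0,0,0],"gripper":[255,255,255,255,255]}'
python3 - <<'E'
from h import *
o=ctrl.get_obs();print(o['ee_pos'],o['eef_rot'],o['force'])
s=shot('scene'); cv2.imwrite('pics/s8.png',cv2.resize(s['pixels'][140:230,270:390,::-1],None,fx=6.6,fy=6.6,interpolation=cv2.INTER_CUBIC))
def p(X):
    q=s['R']@np.array(X)+s['t'];return s['fx']*q[0]/q[2]+s['cx'],s['fy']*q[1]/q[2]+s['cy']
T=o['ee_pos'];a=np.pi/2-o['eef_rot'][2];d=np.array([np.sin(a),np.cos(a),0])
print('tip px crop',(np.array(p(T+d*.154+[.0008,0,0]))-[270,140])*6.6,'bore',(np.array(p([.630,.154,.062]))-[270,140])*6.6)
E
```

```text
time_s: 8.75
ee_pos: [0.618, -0.0322, 0.124]
eef_rot: [-3.135, -0.003, 1.502]
force: [0.9, -0.6, -2.2]
grip_width: 0.0154
time_s: 9.17
ee_pos: [0.6186, -0.0328, 0.0647]
eef_rot: [-3.136, -0.003, 1.501]
force: [-1.0, 0.3, -0.5]
grip_width: 0.0156
[ 0.61856256 -0.03281656  0.06472739] [-3.13618103e+00 -2.90455140e-03  1.50116099e+00] [-1.04296321  0.27908519 -0.47901827]
tip px crop [341.06265626 387.50091978] bore [375.40469156 343.60227176]
```

View pics/s8.png

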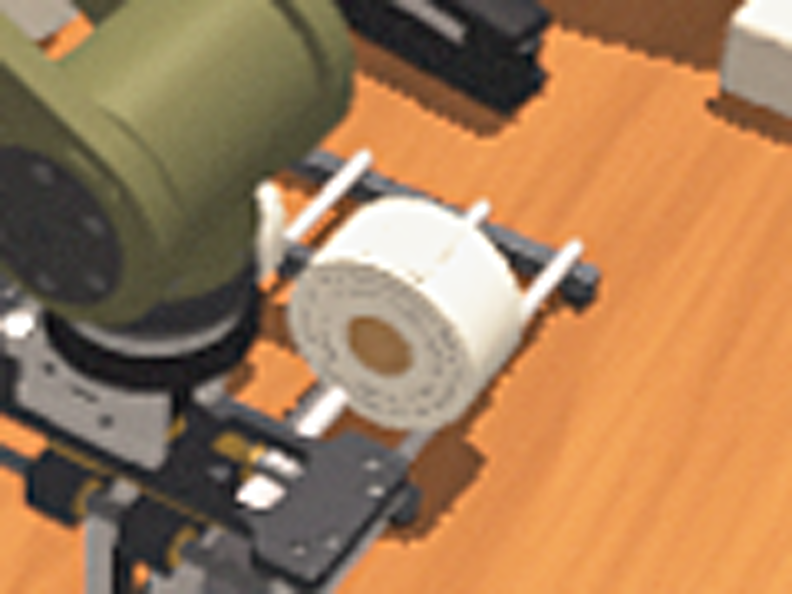

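The bore in the scene view at crop (381,345) agrees with my estimate (375,344) within one pixel. I'm making a small lateral correction, then threading.

```bash
python3 -m creep '{"translation":[[-1.5,0,-1.5],[-1.5,0,-2.4],[-1.5,0,-2.4]],"yaw":[0,0.002,0.002],"gripper":[255,255,255]}'
python3 -m creep '{"translation":[[0.7,10,0],[1.4,20,0],[2.0,30,0],[2.7,40,0],[3.4,50,0]],"yaw":[0,0,0,0,0],"gripper":[255,255,255,255,255]}'
```

```text
time_s: 9.47
ee_pos: [0.6177, -0.0327, 0.0641]
eef_rot: [-3.139, -0.003, 1.504]
force: [0.6, -0.1, -1.6]
grip_width: 0.0154
time_s: 9.88
ee_pos: [0.6211, 0.0188, 0.0641]
eef_rot: [-3.139, -0.003, 1.504]
force: [-0.3, 0.3, -2.4]
grip_width: 0.016
```

```bash
python3 -m creep '{"translation":[[0.3,5,0],[0.7,10,0],[1.0,15,0],[1.3,20,0],[1.3,20,0]],"yaw":[0,0,0,0,0],"gripper":[255,255,255,255,255]}'
python3 -m creep '{"translation":[[0.1,2,0],[0.3,4,0],[0.4,6,0],[0.5,8,0],[0.5,8,0]],"yaw":[0,0,0,0,0],"gripper":[255,255,255,255,255]}'
python3 - <<'E'
from h import *
o=ctrl.get_obs();print(o['ee_pos'],o['eef_rot'],o['force'],o['moment'])
w=ctrl.camera('wrist')
s=shot('scene'); cv2.imwrite('pics/s9.png',np.hstack([cv2.resize(s['pixels'][140:230,270:370,::-1],(400,360),interpolation=cv2.INTER_CUBIC),cv2.resize(w['pixels'][:270,130:430,::-1],(400,360),interpolation=cv2.INTER_CUBIC)]))
E
```

```text
time_s: 10.3
ee_pos: [0.6225, 0.0396, 0.0641]
eef_rot: [-3.139, -0.003, 1.505]
force: [-0.5, 0.2, -0.9]
grip_width: 0.0153
time_s: 10.72
ee_pos: [0.6229, 0.0478, 0.064]
eef_rot: [-3.139, -0.003, 1.505]
force: [0.6, 0.2, -2.6]
grip_width: 0.0158
[0.62292917 0.04778278 0.0640282 ] [-3.13887788e+00 -2.89827864e-03  1.50482552e+00] [ 0.57532828  0.1659611  -2.64611442] [-0.29009755  0.1167861   0.02018599]
```

View pics/s9.png

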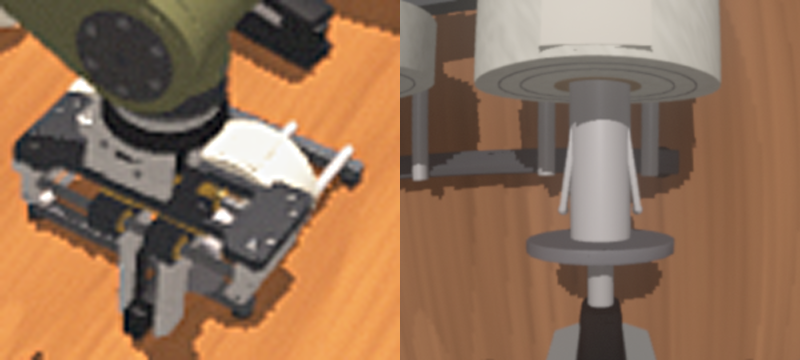

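The right pane shows the mandrel in the bore and centred: bore at u≈598, spindle at ≈600. No lateral force. I continue and watch Fy.

```bash
python3 -m creep '{"translation":[[0.3,4,0],[0.5,8,0],[0.8,12,0],[1.0,15,0],[1.0,15,0]],"yaw":[0,0,0,0,0],"gripper":[255,255,255,255,255]}'
python3 -m creep '{"translation":[[0.1,2,0],[0.3,4,0],[0.4,6,0],[0.5,8,0],[0.7,10,0]],"yaw":[0,0,0,0,0],"gripper":[255,255,255,255,255]}'
python3 -m creep '{"translation":[[0.1,2,0],[0.3,4,0],[0.4,6,0],[0.5,8,0],[0.7,10,0]],"yaw":[0,0,0,0,0],"gripper":[255,255,255,255,255]}'
```

```text
time_s: 11.23
ee_pos: [0.6239, 0.0634, 0.064]
eef_rot: [-3.139, -0.003, 1.506]
force: [-0.1, 0.7, -2.8]
grip_width: 0.0155
time_s: 11.65
ee_pos: [0.6246, 0.0735, 0.064]
eef_rot: [-3.139, -0.003, 1.505]
force: [-0.2, -0.8, -2.8]
grip_width: 0.0156
time_s: 12.07
ee_pos: [0.6254, 0.0836, 0.0641]
eef_rot: [-3.139, -0.003, 1.505]
force: [-0.5, -1.2, -1.2]
grip_width: 0.0157
```

```bash
python3 -m creep '{"translation":[[0.1,2,0],[0.3,4,0],[0.4,6,0],[0.5,8,0],[0.7,10,0]],"yaw":[0,0,0,0,0],"gripper":[255,255,255,255,255]}'
python3 -m creep '{"translation":[[0.1,1,0],[0.1,2,0],[0.2,3,0],[0.3,4,0],[0.3,5,0]],"yaw":[0,0,0,0,0],"gripper":[255,255,255,255,255]}'
python3 - <<'E'
from h import *
o=ctrl.get_obs();print(o['ee_pos'],o['eef_rot'],o['force'],o['moment'])
c,M=wrist('w10'); cv2.imwrite('pics/w10c.png',c['pixels'][:270,130:430,::-1])
E
```

```text
time_s: 12.48
ee_pos: [0.626, 0.0928, 0.0642]
eef_rot: [-3.139, -0.002, 1.505]
force: [-2.7, -8.5, 0.8]
grip_width: 0.0158
time_s: 12.9
ee_pos: [0.6262, 0.0971, 0.0642]
eef_rot: [-3.138, -0.0, 1.505]
force: [-1.9, -7.9, -0.6]
grip_width: 0.0158
[0.62620767 0.09707421 0.06418454] [-3.13821198e+00 -1.82458668e-04  1.50497121e+00] [-1.89009636 -7.91816789 -0.56330733] [-1.42556191  0.45757104  0.10134592]
```

View pics/w10c.png

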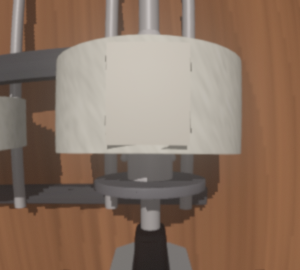

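The roll is against the stop with the leaves engaged (about 8 N). A gap to the flange is still visible.

```bash
python3 - <<'E'
from h import *
c=np.load('wrist.npz');M=np.load('wT.npy')
print(onz(c,M,279,153,.107),onz(c,M,279,37,.107),'flange top',onz(c,M,279,176,.092))
E
python3 -m creep '{"translation":[[0.1,1,0],[0.1,2,0],[0.2,3,0],[0.2,3,0]],"yaw":[0,0,0,0],"gripper":[255,255,255,255]}'
```

```text
[0.63129271 0.16238465 0.107     ] [0.63413968 0.205285   0.107     ] flange top [0.63044425 0.15157435 0.092     ]
time_s: 13.28
ee_pos: [0.6264, 0.0998, 0.0642]
eef_rot: [-3.138, 0.001, 1.505]
force: [-1.0, -4.4, -0.6]
grip_width: 0.0154
```

```bash
python3 -m creep '{"translation":[[0.1,1,0],[0.1,2,0],[0.2,3,0],[0.2,3,0]],"yaw":[0,0,0,0],"gripper":[255,255,255,255]}'
python3 -m creep '{"translation":[[0.1,0.7,0],[0.1,1.4,0],[0.1,2,0],[0.1,2,0]],"yaw":[0,0,0,0],"gripper":[255,255,255,255]}'
```

```text
time_s: 13.62
ee_pos: [0.6265, 0.1027, 0.0642]
eef_rot: [-3.138, 0.001, 1.505]
force: [-2.1, -2.4, -1.2]
grip_width: 0.0155
time_s: 13.95
ee_pos: [0.6265, 0.1046, 0.0642]
eef_rot: [-3.138, 0.001, 1.505]
force: [-0.5, -3.6, -1.4]
grip_width: 0.0159
```

```bash
python3 -m creep '{"translation":[[0.1,0.7,0],[0.1,1.4,0],[0.1,2,0],[0.1,2,0]],"yaw":[0,0,0,0],"gripper":[255,255,255,255]}'
python3 -m creep '{"translation":[[0,0.5,0],[0.1,1,0],[0.1,1,0]],"yaw":[0,0,0],"gripper":[255,255,255]}'
```

```text
time_s: 14.28
ee_pos: [0.6266, 0.1066, 0.0642]
eef_rot: [-3.137, 0.001, 1.505]
force: [-1.9, -3.9, -1.1]
grip_width: 0.0157
time_s: 14.53
ee_pos: [0.6267, 0.1076, 0.0642]
eef_rot: [-3.137, 0.002, 1.505]
force: [-1.4, -3.3, -1.3]
grip_width: 0.0159
```

```bash
python3 -m creep '{"translation":[[0,0.5,0],[0.1,1,0],[0.1,1,0]],"yaw":[0,0,0],"gripper":[255,255,255]}'
python3 -m creep '{"translation":[[0,0.5,0],[0.1,1,0],[0.1,1,0]],"yaw":[0,0,0],"gripper":[255,255,255]}'
```

```text
time_s: 14.78
ee_pos: [0.6269, 0.1087, 0.0642]
eef_rot: [-3.138, 0.001, 1.505]
force: [-0.7, -4.7, -1.1]
grip_width: 0.0155
time_s: 15.03
ee_pos: [0.6269, 0.1092, 0.0642]
eef_rot: [-3.137, 0.002, 1.505]
force: [-2.7, -7.6, 0.0]
grip_width: 0.0154
```

```bash
python3 -m creep '{"translation":[[0.1,0.6,0],[0.1,1,0],[0.1,1,0]],"yaw":[0,0,0],"gripper":[255,255,255]}'
```

```text
time_s: 15.28
ee_pos: [0.6269, 0.1093, 0.0641]
eef_rot: [-3.137, 0.004, 1.505]
force: [-2.3, -9.1, -0.7]
grip_width: 0.0156
```

```bash
python3 -m creep '{"translation":[[0.1,1,0],[0.1,1.5,0],[0.1,1.5,0]],"yaw":[0,0,0],"gripper":[255,255,255]}'
```

```text
time_s: 15.53
ee_pos: [0.6269, 0.1095, 0.064]
eef_rot: [-3.136, 0.006, 1.504]
force: [-2.3, -12.7, 0.6]
grip_width: 0.0157
```

```bash
python3 -m creep '{"translation":[[0.1,1.5,0],[0.1,2,0],[0.1,2,0],[0.1,2,0]],"yaw":[0,0,0,0],"gripper":[255,255,255,255]}'
python3 - <<'E'
from h import *
o=ctrl.get_obs();print(o['ee_pos'],o['eef_rot'],o['force'],o['moment'])
c,M=wrist('w11'); cv2.imwrite('pics/w11c.png',cv2.resize(c['pixels'][20:220,180:380,::-1],None,fx=3,fy=3))
print(ctrl.get_obs()['force'])
E
```

```text
time_s: 15.87
ee_pos: [0.6268, 0.1097, 0.0638]
eef_rot: [-3.135, 0.009, 1.504]
force: [-3.0, -14.9, 0.2]
grip_width: 0.0158
[0.62683393 0.10970924 0.06383311] [-3.13547158  0.00865542  1.5036554 ] [ -2.97538488 -14.94457738   0.24510324] [-3.2417449   0.58312256  0.04770214]
[ -2.30090554 -16.40111616   1.42671924]
```

```bash
python3 - <<'E'
from h import *
c=np.load('w7.npz');M=c['M'];T=M@np.linalg.inv(c['tool_from_camera'])
P=onz(c,M,230+151/3,540/3,.2548+.0108);print('flange face tool x',(np.linalg.inv(T)@np.r_[P,1])[:3])
c=np.load('wrist.npz');M=np.load('wT.npy');px=c['pixels'].astype(int)
for u in(250,310): print(px[20:215:3,u].mean(-1).astype(int))
def edges(cc,u,a,b):
    g=np.gradient(cc['pixels'][a:b,u].mean(-1)); return a+int(g.argmin())
for u in(250,280,310):
    print(u,[ (int(v),onz(c,M,u,v,.107)[:2].round(4)) for v in np.where(np.abs(np.diff(px[:215,u].mean(-1)))>35)[0]])
E
```

```text
flange face tool x [ 0.05008432  0.00105524 -0.01088301]
[ 67  67  67  69  68  67  67  70  70  75  73  76  74  74  77  97  98 176
 182 183 186 185 185 184 184 184 183 182 182 182 181 181 181 181 179 179
 179 178 178 178 177 176 176 176 174 175 174 173 173 173 172 172 172 171
 162 178 178 101  71  71  67  58  58  57  56]
[ 99 100 100 101  89  90  99 101 101 103 104 104 105 106  93  96  97 165
 177 182 184 183 182 182 182 182 181 181 181 180 179 179 179 179 179 177
 178 177 177 177 176 175 175 174 174 173 173 172 172 172 171 171 171 170
 162 138 179 109  70  72  74  73  73  73  76]
250 [(69, array([0.624 , 0.2067])), (190, array([0.6205, 0.1626]))]
280 [(190, array([0.6316, 0.1618])), (191, array([0.6316, 0.1614]))]
310 [(70, array([0.6452, 0.2049])), (190, array([0.6426, 0.1611])), (191, array([0.6426, 0.1607]))]
```

```bash
python3 -m creep '{"translation":[[0.1,1.8,0],[0.1,2.4,0],[0.1,2.4,0],[0.1,2.4,0]],"yaw":[0,0,0,0],"gripper":[255,255,255,255]}'
```

```text
time_s: 16.25
ee_pos: [0.6268, 0.1099, 0.0637]
eef_rot: [-3.135, 0.012, 1.503]
force: [-3.7, -18.6, 0.9]
grip_width: 0.0152
```

```bash
python3 -m creep '{"translation":[[0,-0.3,0],[0,-0.5,0],[0,-0.5,3],[0,-0.5,8],[0,-0.5,14]],"yaw":[0,0,0,0,0],"gripper":[255,255,255,255,255]}'
python3 -m creep '{"translation":[[0,0,10],[0,0,25],[0,0,45],[0,0,70],[0,0,100]],"yaw":[0,0,0,0,0],"gripper":[255,255,255,255,255]}'
python3 -m creep '{"translation":[[0,0,0],[0,0,0],[0,0,0],[0,0,0]],"yaw":[0,0,0,0],"gripper":[255,255,255,255]}'
python3 - <<'E'
from h import *
o=ctrl.get_obs();print(o['ee_pos'],o['eef_rot'],o['force'],o['moment'])
c,M=wrist('w12');px=c['pixels'].astype(int);T=M@np.linalg.inv(c['tool_from_camera'])
for u in(250,280,310):
    for v in np.where(np.abs(np.diff(px[:215,u].mean(-1)))>30)[0]: print(u,v,(np.linalg.inv(T)@np.r_[onz(c,M,u,v,o['ee_pos'][2]+.045-.002),1])[:3].round(4))
s=shot('scene');W=world(s)
P=W[(s['pixels'].min(-1)>110)&((W>[.55,.10,.12])&(W<[.71,.26,.24])).all(-1)];print(len(P),P.min(0),P.max(0))
D=np.load('wrist.npz')['depth'];print('depth',D[60:215:12,250].round(3))
E
```

```text
time_s: 16.67
ee_pos: [0.6267, 0.1098, 0.0779]
eef_rot: [-3.134, 0.012, 1.503]
force: [-0.5, -0.6, -3.3]
grip_width: 0.0154
time_s: 17.08
ee_pos: [0.6261, 0.1101, 0.179]
eef_rot: [-3.133, 0.011, 1.504]
force: [0.7, 0.3, -3.3]
grip_width: 0.0156
time_s: 17.42
ee_pos: [0.6255, 0.1101, 0.1775]
eef_rot: [-3.131, 0.012, 1.504]
force: [-0.3, 0.4, -4.1]
grip_width: 0.0159
[0.62554658 0.110125   0.17746385] [-3.13069444  0.01192854  1.50369403] [-0.26511107  0.38124701 -4.08018465] [-0.33330178  0.03866617 -0.01202093]
250 70 [ 0.0958 -0.0096 -0.044 ]
250 185 [ 0.0538 -0.0101 -0.0435]
250 190 [ 0.0519 -0.0101 -0.0435]
250 191 [ 0.0516 -0.0101 -0.0435]
280 191 [ 0.0516  0.001  -0.0436]
280 192 [ 0.0512  0.001  -0.0436]
310 187 [ 0.0531  0.012  -0.0438]
310 190 [ 0.052   0.012  -0.0438]
310 191 [ 0.0516  0.012  -0.0438]
357 [0.60013457 0.10005901 0.13208321] [0.6774894  0.25932837 0.23998153]
depth [0.306 0.11  0.11  0.109 0.11  0.111 0.113 0.114 0.113 0.115 0.117 0.139
 0.349]
```

The roll's face is 51.6 mm ahead of the TCP and the flange about 50, so the roll is home and lifted. Now I carry it back to above the recorded seat pose (0.499, -0.3794, 0.0754, yaw 1.311).

```bash
python3 -m creep '{"translation":[[-2,-12,0],[-6,-35,0],[-14,-65,0],[-22,-97,0],[-30,-129,0]],"yaw":[0,0,0,0,0],"gripper":[255,255,255,255,255]}'
python3 -m creep '{"translation":[[-8,-32,0],[-16,-64,0],[-24,-96,0],[-32,-128,0],[-40,-160,0]],"yaw":[-0.03,-0.06,-0.09,-0.12,-0.15],"gripper":[255,255,255,255,255]}'
python3 -m creep '{"translation":[[-8,-32,0],[-18,-64,0],[-27,-96,0],[-37,-126,0],[-45,-150,0]],"yaw":[-0.02,-0.04,-0.043,-0.043,-0.043],"gripper":[255,255,255,255,255]}'
```

```text
time_s: 17.93
ee_pos: [0.5948, -0.0207, 0.177]
eef_rot: [-3.13, 0.012, 1.504]
force: [0.5, 0.2, -2.9]
grip_width: 0.0153
time_s: 18.35
ee_pos: [0.5536, -0.1827, 0.1765]
eef_rot: [-3.129, 0.012, 1.352]
force: [0.6, -0.2, -2.2]
grip_width: 0.0154
time_s: 18.77
ee_pos: [0.5069, -0.3354, 0.176]
eef_rot: [-3.129, 0.012, 1.308]
force: [0.2, 0.8, -3.5]
grip_width: 0.0159
```

```bash
python3 -m creep '{"translation":[[-5,-20,0],[-7,-35,0],[-8,-44,0],[-8,-44,0],[-8,-44,0]],"yaw":[0.003,0.003,0.003,0.003,0.003],"gripper":[255,255,255,255,255]}'
python3 - <<'E'
from h import *
o=ctrl.get_obs();print(o['ee_pos'],o['eef_rot'],o['force'],o['moment'])
# tip position from top & scene? find steel tip in wrist: not visible. Depth cloud, top camera
for n in('top','scene'):
    c=shot(n);W=world(c);px=c['pixels'].astype(int)
    P=W[((W>[.44,-.37,.15])&(W<[.62,-.19,.26])).all(-1)]
    for y in np.arange(-.35,-.2,.01):
        q=P[np.abs(P[:,1]-y)<.005]
        if len(q): print(n,round(y,3),len(q),q[:,0].min().round(3),q[:,0].max().round(3),q[:,2].max().round(3))
E
```

```text
time_s: 19.18
ee_pos: [0.4991, -0.3788, 0.1756]
eef_rot: [-3.128, 0.012, 1.311]
force: [0.4, -0.4, -3.7]
grip_width: 0.0154
[ 0.49905793 -0.37883967  0.175614  ] [-3.12816387  0.01152645  1.31102539] [ 0.43901715 -0.42851814 -3.70409208] [-0.27190728  0.13308062  0.01344299]
top -0.35 5 0.508 0.513 0.179
top -0.34 17 0.505 0.552 0.205
top -0.33 60 0.491 0.556 0.22
top -0.32 122 0.477 0.559 0.222
top -0.31 151 0.473 0.563 0.222
top -0.3 183 0.474 0.567 0.223
top -0.29 173 0.477 0.553 0.221
top -0.28 129 0.48 0.537 0.218
top -0.27 35 0.517 0.537 0.184
top -0.26 23 0.523 0.536 0.183
top -0.25 17 0.529 0.539 0.178
top -0.24 16 0.532 0.54 0.177
top -0.23 4 0.535 0.539 0.177
scene -0.34 75 0.534 0.559 0.197
scene -0.33 161 0.502 0.561 0.222
scene -0.32 236 0.482 0.564 0.222
scene -0.31 229 0.48 0.567 0.222
scene -0.3 208 0.488 0.569 0.22
scene -0.29 90 0.49 0.561 0.22
scene -0.28 28 0.489 0.54 0.217
scene -0.27 35 0.52 0.539 0.184
scene -0.26 23 0.528 0.538 0.181
scene -0.25 22 0.532 0.541 0.179
scene -0.24 20 0.534 0.543 0.178
scene -0.23 6 0.537 0.541 0.176
```

```bash
python3 - <<'E'
from h import *
for n,z0,z1 in(('tw',.064,.1),('sw',.064,.1)):
    W=np.load(n+'.npy');P=W[((W>[.50,-.29,z0])&(W<[.56,-.19,z1])).all(-1)]
    for y in np.arange(-.26,-.22,.01):
        q=P[(np.abs(P[:,1]-y)<.005)]
        if len(q): print(n,round(y,3),len(q),q.min(0).round(3),q.max(0).round(3))
for n in('top','scene'):
    W=world(np.load(n+'.npz'));P=W[((W>[.50,-.29,.16])&(W<[.56,-.19,.2])).all(-1)]
    for y in np.arange(-.26,-.22,.01):
        q=P[(np.abs(P[:,1]-y)<.005)]
        if len(q): print(n,round(y,3),len(q),q.min(0).round(3),q.max(0).round(3))
E
```

```text
tw -0.26 13 [ 0.526 -0.263  0.073] [ 0.536 -0.255  0.081]
tw -0.25 42 [ 0.529 -0.255  0.071] [ 0.56  -0.246  0.099]
tw -0.24 50 [ 0.506 -0.245  0.065] [ 0.543 -0.235  0.1  ]
tw -0.23 3 [ 0.536 -0.234  0.074] [ 0.542 -0.233  0.077]
sw -0.26 19 [ 0.528 -0.264  0.074] [ 0.538 -0.256  0.081]
sw -0.25 58 [ 0.525 -0.255  0.064] [ 0.559 -0.245  0.099]
sw -0.24 78 [ 0.506 -0.245  0.065] [ 0.542 -0.235  0.1  ]
sw -0.23 5 [ 0.511 -0.235  0.075] [ 0.542 -0.233  0.096]
top -0.26 23 [ 0.523 -0.265  0.171] [ 0.536 -0.256  0.183]
top -0.25 17 [ 0.529 -0.254  0.169] [ 0.539 -0.246  0.178]
top -0.24 16 [ 0.532 -0.244  0.169] [ 0.54  -0.236  0.177]
top -0.23 4 [ 0.535 -0.234  0.172] [ 0.539 -0.231  0.177]
scene -0.26 23 [ 0.528 -0.264  0.169] [ 0.538 -0.255  0.181]
scene -0.25 22 [ 0.532 -0.254  0.171] [ 0.541 -0.246  0.179]
scene -0.24 20 [ 0.534 -0.245  0.171] [ 0.543 -0.235  0.178]
scene -0.23 6 [ 0.537 -0.235  0.172] [ 0.541 -0.231  0.176]
```

The tip matches the original seated pose, shifted up by 100 mm (within 1 mm in x and y). I descend.

```bash
python3 -m creep '{"translation":[[0,-0.5,-15],[0,-0.5,-35],[0,-0.5,-55],[0,-0.5,-68],[0,-0.5,-72]],"yaw":[0,0,0,0,0],"gripper":[255,255,255,255,255]}'
python3 -m creep '{"translation":[[0,0,-4],[0,0,-8],[0,0,-12],[0,0,-16],[0,0,-16]],"yaw":[0,0,0,0,0],"gripper":[255,255,255,255,255]}'
```

```text
time_s: 19.7
ee_pos: [0.4991, -0.3774, 0.1017]
eef_rot: [-3.126, 0.01, 1.313]
force: [-0.5, -0.0, -2.8]
grip_width: 0.0151
time_s: 20.12
ee_pos: [0.4989, -0.3773, 0.0853]
eef_rot: [-3.125, 0.01, 1.313]
force: [0.7, -0.7, -3.0]
grip_width: 0.0153
```

```bash
python3 -m creep '{"translation":[[0,0,-2],[0,0,-4],[0,0,-6],[0,0,-6]],"yaw":[0,0,0,0],"gripper":[255,255,255,255]}'
```

```text
time_s: 20.45
ee_pos: [0.4988, -0.3772, 0.0789]
eef_rot: [-3.125, 0.01, 1.313]
force: [-0.7, -0.5, -4.7]
grip_width: 0.0158
```

```bash
python3 -m creep '{"translation":[[0,-0.7,-0.7],[0,-1.4,-1.4],[0,-2,-2],[0,-2,-2]],"yaw":[-0.002,-0.002,-0.002,-0.002],"gripper":[255,255,255,255]}'
python3 -m creep '{"translation":[[0,0,-0.6],[0,0,-1.2],[0,0,-1.2]],"yaw":[0,0,0],"gripper":[255,255,255]}'
```

```text
time_s: 20.78
ee_pos: [0.4989, -0.3793, 0.077]
eef_rot: [-3.125, 0.01, 1.311]
force: [0.7, 1.2, -1.6]
grip_width: 0.0157
time_s: 21.03
ee_pos: [0.499, -0.3794, 0.0761]
eef_rot: [-3.125, 0.01, 1.311]
force: [-0.5, 0.3, 1.5]
grip_width: 0.0156
```

```bash
python3 -m creep '{"translation":[[0,0,-0.6],[0,0,-0.8],[0,0,-0.8]],"yaw":[0,0,0],"gripper":[255,255,255]}'
python3 - <<'E'
from h import *
o=ctrl.get_obs();print(o['ee_pos'],o['eef_rot'],o['force'],o['moment'])
for n in('top','scene'):
    W=world(shot(n));P=W[((W>[.52,-.275,.064])&(W<[.56,-.22,.1])).all(-1)]
    for y in(-.265,-.26,-.255,-.23):
        q=P[(np.abs(P[:,1]-y)<.005)]
        if len(q): print(n,y,len(q),q.min(0).round(3),q.max(0).round(3))
E
```

```text
time_s: 21.28
ee_pos: [0.4991, -0.3794, 0.0756]
eef_rot: [-3.126, 0.01, 1.311]
force: [-1.5, 1.4, 4.4]
grip_width: 0.0157
[ 0.49910333 -0.37942908  0.07555296] [-3.12578038  0.00985165  1.31089972] [-1.53239677  1.43687573  4.39572939] [0.75341653 0.10084687 0.05259388]
top -0.265 23 [ 0.52  -0.27   0.072] [ 0.536 -0.26   0.085]
top -0.26 17 [ 0.525 -0.265  0.071] [ 0.537 -0.256  0.081]
top -0.255 22 [ 0.529 -0.26   0.071] [ 0.558 -0.25   0.098]
top -0.23 3 [ 0.536 -0.234  0.074] [ 0.541 -0.234  0.075]
scene -0.265 21 [ 0.527 -0.27   0.074] [ 0.538 -0.26   0.085]
scene -0.26 18 [ 0.528 -0.264  0.075] [ 0.538 -0.255  0.081]
scene -0.255 48 [ 0.53  -0.26   0.065] [ 0.56  -0.25   0.099]
scene -0.23 2 [ 0.54  -0.234  0.077] [ 0.542 -0.234  0.081]
```

Seated at the original pose: TCP height 0.0756, tip clouds the same as at the start, weight carried by the slots. I lower the grip force, then open gradually.

```bash
python3 -m creep '{"translation":[[0,0,0],[0,0,0],[0,0,0]],"yaw":[0,0,0],"gripper":[255,255,255]}' 5
python3 -m creep '{"translation":[[0,0,0],[0,0,0],[0,0,0],[0,0,0],[0,0,0]],"yaw":[0,0,0,0,0],"gripper":[200,180,150,120,120]}'
python3 -m creep '{"translation":[[0,0,0],[0,0,0],[0,0,0],[0,0,0],[0,0,0]],"yaw":[0,0,0,0,0],"gripper":[120,80,80,80,80]}'
```

```text
time_s: 21.63
ee_pos: [0.499, -0.3795, 0.0754]
eef_rot: [-3.126, 0.01, 1.311]
force: [-0.7, 0.6, 0.0]
grip_width: 0.016
time_s: 22.05
ee_pos: [0.499, -0.3795, 0.0753]
eef_rot: [-3.126, 0.01, 1.311]
force: [-0.7, 0.0, 0.7]
grip_width: 0.0438
time_s: 22.47
ee_pos: [0.4991, -0.3795, 0.0754]
eef_rot: [-3.126, 0.01, 1.311]
force: [-0.1, -0.3, 0.6]
grip_width: 0.0644
```

```bash
python3 -m creep '{"translation":[[0,0,10],[0,0,35],[0,0,70],[0,0,105],[0,-20,140]],"yaw":[0,0,0,0,0],"gripper":[80,80,80,80,80]}'
python3 -m creep '{"translation":[[0,0,0],[0,0,0],[0,0,0],[0,0,0],[0,0,0]],"yaw":[0,0,0,0,0],"gripper":[80,80,80,80,80]}'
python3 - <<'E'
from h import *
for n in('top','scene'):
    c=shot(n);W=world(c);px=c['pixels'].astype(int);P=W[((W>[.47,-.42,.064])&(W<[.57,-.22,.13])).all(-1)]
    for y in(-.395,-.38,-.32,-.30,-.26,-.23):
        q=P[(np.abs(P[:,1]-y)<.005)]
        if len(q): print(n,y,len(q),q.min(0).round(3),q.max(0).round(3))
c,M=wrist('w20')
px=c['pixels'].astype(int);b=(px.min(-1)>120).astype(np.uint8);b[230:]=0;b[:,:200]=0;b[:,380:]=0
n,l,s,ce=cv2.connectedComponentsWithStats(b);print(s[1:][s[1:,4]>150])
print('tip',onz(c,M,*[float(x) for x in (s[1+s[1:,4].argmax(),0]+s[1+s[1:,4].argmax(),2]/2,s[1+s[1:,4].argmax(),1])],.075))
o=ctrl.get_obs();print(o['force'],o['ee_pos'])
E
```

```text
time_s: 22.88
ee_pos: [0.4994, -0.3974, 0.2182]
eef_rot: [-3.126, 0.01, 1.313]
force: [0.7, -0.5, -0.2]
grip_width: 0.0647
time_s: 23.3
ee_pos: [0.4991, -0.3969, 0.2168]
eef_rot: [-3.124, 0.009, 1.313]
force: [-1.2, 0.8, 0.1]
grip_width: 0.0645
top -0.38 5 [ 0.503 -0.381  0.085] [ 0.509 -0.375  0.089]
top -0.32 119 [ 0.47  -0.325  0.07 ] [ 0.557 -0.315  0.124]
top -0.3 141 [ 0.475 -0.305  0.068] [ 0.566 -0.295  0.122]
top -0.26 16 [ 0.524 -0.264  0.07 ] [ 0.537 -0.256  0.084]
top -0.23 2 [ 0.535 -0.234  0.076] [ 0.538 -0.233  0.076]
scene -0.395 57 [ 0.488 -0.4    0.067] [ 0.507 -0.39   0.089]
scene -0.38 56 [ 0.493 -0.385  0.066] [ 0.511 -0.375  0.089]
scene -0.32 226 [ 0.472 -0.325  0.064] [ 0.565 -0.315  0.123]
scene -0.3 173 [ 0.486 -0.305  0.07 ] [ 0.569 -0.295  0.122]
scene -0.26 24 [ 0.528 -0.264  0.067] [ 0.565 -0.255  0.09 ]
scene -0.23 5 [ 0.508 -0.235  0.075] [ 0.542 -0.234  0.098]
[[ 224   26  121  127 9107]
 [ 200   46   48    7  224]
 [ 200   53   57  101 1617]]
tip [ 0.54501689 -0.23367604  0.075     ]
[-0.43408646 -0.79547945  0.64356692] [ 0.49932747 -0.39711706  0.2174818 ]
```

```bash
python3 -c "
from station import ctrl;print(ctrl.hand_in())"
```

```text
the job is handed in; nothing more can be done
None
```

The small-core roll is on the spindle, the spindle is back in both dispenser slots, and the job is handed in. It reported no verdict. The clock stood at about 23 s of the 72 s allowed.

**What I did:** I took the spindle by its black grip and threaded it through the core. I pressed until the roll stopped hard: Fy rose to about 15–18.6 N with no further travel. Then I lifted it clear, carried it to the dispenser, laid it down at the recorded starting pose, let go and backed off.

**Last checks:**
- **Seat:** the tool was at z = 0.0756 m when laid down, against 0.0754 m at the start. After release, the depth points for the grip top (89 mm) and tip (76 mm) read about as they did at the start.
- **Roll:** its top read 122–124 mm against a nominal 120, about the 3 mm that depth read high on it in the rack. After the lift, its face was within about 1.5 mm of the flange. I did not measure that gap again after release.
- **Gripper:** open and clear of everything, with the force back to sensor noise.

**Disagreements and gaps:**
- The wrist-image tip estimate after release gave x = 0.545 m against 0.539 m before. I put this down to a crude mask that took in the white roll, since both depth cameras agreed with the starting pose.
- The scene camera placed the bore about 3 mm off the wrist camera's figure. I trusted the wrist camera, and the spindle threaded centred.
- The picture limit stopped me looking at the pressed roll and the final state, so those checks are numbers only. I did not measure the other roll or the bystanders again; the moves were planned clear of them and no unexpected force showed.

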